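Bush the drill guide and hold it in the fence corner

TASK

Take the steel drill bushing from its pale wooden stand and put it, knurled head up, fully down into the bore of the dark wooden guide block and let go of it. Then set the block down flat on the plywood fixture and press it squarely into the corner so that it touches both aluminium fences at once, with a firm but gentle push of a few newtons on each; finish while still holding it pressed there with the gripper, bushing still seated. Do not move the other things on the bench.

Things in the scene. Friction and masses are not known exactly. Their poses are not given: they have to be found in the camera images.
- bushing_head (a point): centre of the knurled head of the steel drill bushing, 70 g. Head 28 mm across, 14 mm high. Below it a barrel 16 mm across, 24 mm long, its foot tapered over 3 mm. z points from barrel to head. At the start it stands head up in the stand, the head's underside on the stand's top, the barrel in its hole; it lifts straight out
- bushing: the same bushing; origin at the centre of the barrel's foot, 31 mm below the centre of the head
- stand: small pale wooden stand fixed to the bench, 48 x 48 mm, 60 mm high, with an upright 18.4 mm hole through its middle; origin at the centre of its underside, x and y along its sides. A guitar headstock, top 95 mm above the bench, begins 30 to 50 mm beyond its middle on the far side: fingers that close left-right pass in front of it
- block_center (a point): centre (half-way up) of the dark wooden guide block, 56 x 56 mm, 70 mm high, loose on the bench, about 0.22 kg; x and y square to its sides. An upright 18.4 mm bore with a 2.5 mm chamfer goes through its middle; the mouth is 35 mm above this point. With the bushing fully down the bushing head's centre is 42 mm above this point
- block: the same block; origin at the centre of its underside. A guitar neck, top 101 mm above the bench, runs some 10 to 35 mm behind it and the guitar body (94 mm high) lies to its right: take the block with fingers that close left-right. A lamp shade hangs over the guitar, 0.46 m up: move along the front of the bench
- fixture: corner fixture fixed to the bench: plywood base 150 x 150 x 12 mm; origin at the centre of its underside. Fences along its +x and +y edges have inner faces at x = +55 and y = +55 mm, tops at z = 40 mm (28 mm over the base): fingers on the block's upper 40 mm pass over them. Home of the block's centre in this frame: x = y = +27 mm, z = 47 mm, sides square to the fences
- fence_far: aluminium fence bar along the fixture's +x edge (the far side), 20 mm wide, 150 mm long, 28 mm high above the base; rigid. Origin at the centre of its underside, at (65, 0, 12) mm in the fixture's frame; its inner face looks to the fixture's -x
- fence_left: aluminium fence bar along the fixture's +y edge (the left side), 124 mm long, 20 mm wide, 28 mm high above the base; rigid. Origin at the centre of its underside, at (-13, 65, 12) mm in the fixture's frame; its inner face looks to the fixture's -y
- mallet: small mallet with a pale wooden handle, lying on the bench about 210 mm long, 32 mm high. A bystander; origin under its middle
- wax_tin: round green and white tin, 77 mm across, 32 mm high. A bystander; origin at the centre of its underside
- eraser: blue and white eraser, 28 x 47 x 13 mm. A bystander; origin at the centre of its underside
Things that resemble listed ones, but are neither listed nor needed, are in the scene too. What is shaped like the block but pink is not meant.

How it is judged (in metres and radians):
On the way:
1. the bushing is fully down in the block's bore, head up, and released, before the block goes into the corner (horizontal distance between bushing_head and block_center below 0.0035 m and angle between bushing_head's own z axis and vertical below 0.1 rad and z of bushing_head in the frame of block_center between 0.039 and 0.045 m and contact force between the fingers and bushing below 0.2 N), for 0.2 s.
At the end, for the whole second after the job is handed in: Block flat on the base (3 mm, 0.08 rad), sides within 0.05 rad of the fences, centre within 3.5 mm of home; it presses each fence with over 1.5 N, the fingers press it with over 1.5 N, at rest. Bushing in its bore, head up, within 3.5 mm and 0.1 rad, not touched (all of step 1 and x of block_center in the frame of fixture between 0.0235 and 0.0305 m and y of block_center in the frame of fixture between 0.0235 and 0.0305 m and z of block_center in the frame of fixture between 0.044 and 0.05 m and angle between block_center's own z axis and vertical below 0.08 rad and (angle between the x axis of block_center and the x axis of fixture, either way round below 0.05 rad or angle between the x axis of block_center and the y axis of fixture, either way round below 0.05 rad) and contact force between block and fence_far above 1.5 N and contact force between block and fence_left above 1.5 N and contact force between the fingers and block above 1.5 N and linear speed of block below 0.01 m/s); the arm keeps its last pose, push and grip.
It fails at once if another thing on the bench is moved more than 20 mm (distance of any of mallet, wax_tin, eraser from where it was at the start of the episode above 0.02 m).
It fails at once if the block is rammed into a fence with more than 60 N (contact force between block and fence_far above 60 N or contact force between block and fence_left above 60 N).
It also fails if it takes over 72 s, if anything falls off the work surface, if the arm or the gripper's body presses on something with over 40 N, if the wrist force passes 120 N, or if a joint passes its speed limit or range.

ROBOT

A 6-joint arm with a two-finger parallel gripper is mounted at the origin on a cart in front of the work surface, level with it; the furniture and walls round the work are solid. World frame = base frame: x ahead of the robot, y to its left, z up, the work surface at z = 0. Lengths are in mm, angles in rad, forces in N, time in s.
With the tool pointing down it reaches from about 275 to 750 mm from the base axis. Payload 10.2 kg.
Tool frame: the origin (TCP) lies where the fingers leave the gripper's body, on its centre line; the fingertips stand 73 mm ahead of it and the grasp point (between the pads) lies 54 mm ahead of it; z points along the fingers, y is the line along which they close (so a half turn about z gives the same grasp; the last joint's range is limited). The gripper opens to 85 mm and grips with 20 to 120 N. Pads are 22 mm wide; open, the fingers measure 114 mm over their backs; the gripper's body (76 mm by 85 mm) begins 54 mm behind the grasp point. The pads swing forward as they close: fully open they stand 13 mm farther back than shut.
Start: joints at [-1.396, 0.313, 1.498, -0, 1.331, -0.223], TCP at [203.368, -484.018, 303.894] pointing down, gripper open.
Joint ranges: [-2.94, 2.94], [-0.97, 2.17], [0.19, 2.56], [-1.23, 4.37], [0.02, 3.11], [-2.88, 2.88]. Speed limits (rad/s): [2.39, 2.39, 3.01, 3.14, 3.14, 3.14].

INTERFACE

Orientations are given as a unit quaternion [w, x, y, z].
In Python, from rig import ctrl gives the robot as it stands.
- The arm moves only by the shell command python3 -m creep 'ROWS' [OPENING] [FORCE]. ROWS is JSON, a list that holds one entry, the list of rows, each a list of 6 numbers: the shift along the world's x, y, z in units of 25 mm (1.0 is 25 mm), then the turn, a rotation vector about the world's x, y, z in units of 5 degrees (1.0 is 5 degrees). In form: [[[x, y, z, ax, ay, az], ...]]. A call has 1 to 20 rows; each row is the pose to reach, as a shift and turn from the pose commanded when the call began; what a row does not reach only later rows make up. A row lasts 1/12 s, in which the tool goes at most 41.7 mm and 7.16 degrees, less where a joint would pass 70% of its speed; a pose out of reach is approached as far as the arm can. A call with a gripper value outside its range is refused whole. OPENING is the finger opening in mm, from 0 to 85.4, set as the call begins (- or left out, the last holds). The fingers move at their own pace and stop on an object; FORCE is the grip in N (left out, the last holds). Time passes only in rows, so rows that repeat a pose let the fingers close. It gives the time, the measured TCP pose, the force, the opening and the grip force at its end, in the units of the state.
- ctrl.sense(): the state, without advancing time (a new reading comes with each control period).
- ctrl.capture(name): name is "scene" or "top" or "wrist"; returns a dict with "image" (420x560x3 uint8, red, green, blue), "fx", "fy", "cx", "cy" (pixels), "R" (3x3) and "t" (3): a world point X has camera coordinates R X + t. Camera axes: x right, y down, z forward; pixel columns grow to the right and rows downward; lengths in mm; the calibration is good to about 2 mm. A picture is of the moment at which its call begins. There is no depth.
- ctrl.finish_job(): hands the job in; it is judged then, once.
The state is a dict: "time_s": time; "joints": joint angles; "dq": joint speeds; "tau": joint torques, N m; "eef_pos": TCP position; "ee_rot": TCP orientation; "force": force on the tool from outside, world axes, zero at the start; "wrist_torque": the same for the moment, N m; "grip_width": opening from 0.0 (shut) to 1.0 (fully open); "grip_force": force on a finger pad.
Only numpy, scipy, OpenCV 4.12 (cv2) and the standard library are available. Lean on these libraries where they do the work, as an engineer would, in place of code of your own. Each camera call takes 0.05 s, during which the arm holds its last target. There are 200 camera calls.

## Working session

There is one attempt and no reset: what is moved stays moved. The work goes in short steps, Python scripts to look and compute and a shell command to move; the robot and the scene stay as the last step left them, time stands still between calls to the robot, and variables do not carry over. Pictures are saved under pics/ and viewed, at most 10 in all, crops included, and the job is handed in when it is done.

```bash
mkdir -p pics; cat > h.py <<'E'
import numpy as np,cv2
from rig import ctrl
def cap(n,f=None):
    c=ctrl.capture(n)
    if f: cv2.imwrite('pics/'+f,c['image'][:,:,::-1])
    return c
def ray(c,u,v,z):
    R=np.array(c['R']);t=np.array(c['t']);d=R.T@np.array([(u-c['cx'])/c['fx'],(v-c['cy'])/c['fy'],1]);o=-R.T@t
    return o+d*(z-o[2])/d[2]
def proj(c,X):
    p=np.array(c['R'])@np.array(X,float)+np.array(c['t']);return c['fx']*p[0]/p[2]+c['cx'],c['fy']*p[1]/p[2]+c['cy']
E
python3 - <<'E'
from h import *
import pickle
a=cap('scene','s.png');b=cap('top','t.png');pickle.dump((a,b),open('c.pkl','wb'))
for c in(a,b):print(-np.array(c['R']).T@np.array(c['t']),c['fx'],np.round(c['R'],3))
print(ctrl.sense())
E
```

```text
[-153.46929322  572.10327542  565.807096  ] 417.87992494679656 [[-0.504 -0.863 -0.02 ]
 [-0.45   0.283 -0.847]
 [ 0.737 -0.418 -0.531]]
[416.3301106  194.18470299 948.96982999] 388.6459557526736 [[-0.    -1.     0.021]
 [-0.994 -0.002 -0.111]
 [ 0.111 -0.02  -0.994]]
{'time_s': 0.1, 'joints': array([-1.39643548e+00,  3.13368357e-01,  1.49836068e+00,  7.37462116e-06,
        1.33101584e+00, -2.23408311e-01]), 'dq': array([ 3.62101550e-04, -2.19134508e-03, -2.26546532e-03, -1.70021860e-03,
       -6.58505805e-05, -1.77832096e-03]), 'tau': array([ 2.00173534e-03, -4.12897861e+01, -2.60143822e+01, -2.41708358e-04,
        3.03338675e-03, -2.13849000e-05]), 'eef_pos': array([ 203.32425483, -483.86377919,  303.40556811]), 'ee_rot': array([-5.75849205e-04,  9.80287578e-01,  1.97575129e-01,  1.77071917e-05]), 'force': array([ 0.11823075,  0.31288876, -0.35605915]), 'wrist_torque': array([0.04235309, 0.00860371, 0.03323807]), 'grip_force': 0.0, 'grip_width': 0.9989101570362378}
```

View pics/s.png

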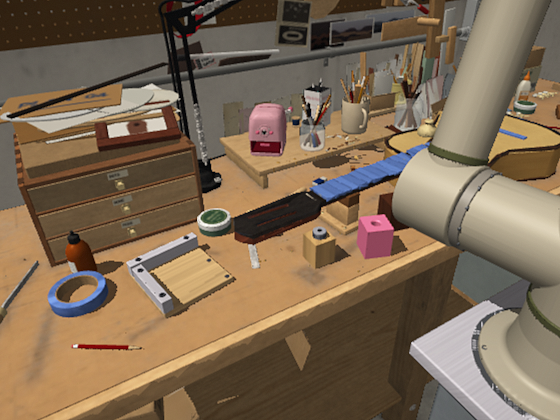

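View pics/t.png

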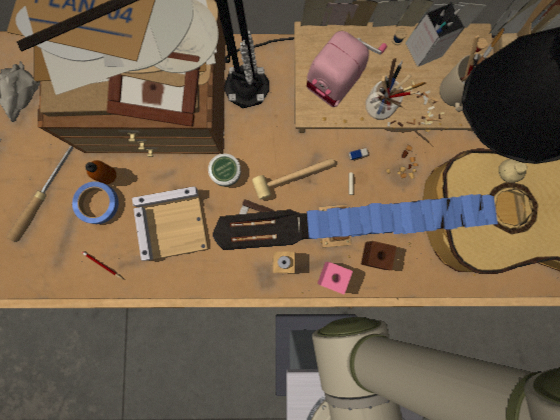

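Top view: the bushing with its steel head is at (286,262) in the pale stand. The dark block is at (381,255). Lookalikes are the pink block at (336,277) with a bore, and the guitar parts. The fixture is at (170,225) with fences at its left and far sides. Mallet is at (290,178), tin at (224,169), eraser at (359,154). I'll check the choice in one close crop.

```bash
python3 - <<'E'
from h import *
import pickle
a,b=pickle.load(open('c.pkl','rb'));i=b['image'][:,:,::-1]
A=cv2.resize(i[185:265,128:213],None,fx=4,fy=4,interpolation=cv2.INTER_CUBIC)
B=cv2.resize(i[236:296,268:408],None,fx=4,fy=4,interpolation=cv2.INTER_CUBIC)
o=np.zeros((580,560,3),np.uint8);o[:320,:340]=A;o[330:570,:560]=B
cv2.imwrite('pics/crop.png',o)
E
```

```text
(no output)
```

View pics/crop.png

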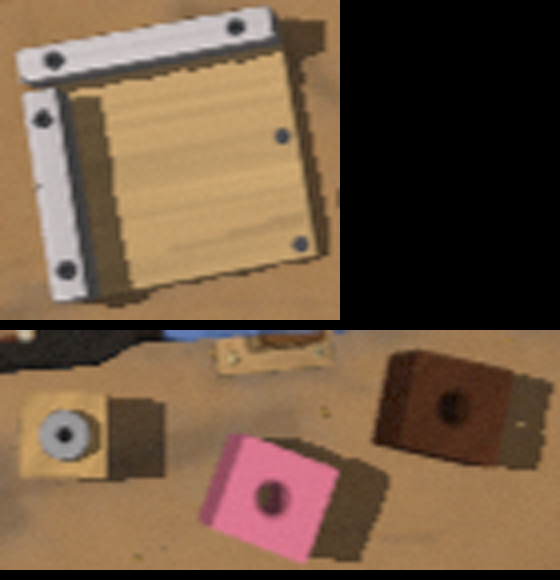

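```bash
python3 - <<'E'
from h import *
import pickle
a,b=pickle.load(open('c.pkl','rb'))
A=lambda x,y,z:ray(b,128+x/4-.4,185+y/4-.4,z)
B=lambda x,y,z:ray(b,268+x/4-.4,236+(y-330)/4-.4,z)
print('head',B(64,435,74),'bore',B(455,406,70))
for n,p,q in[('stand',(22,396),(106,394)),('standb',(106,478),(106,394)),('blk top',(417,350),(515,372)),('blk right',(497,466),(515,372)),('blk front',(375,445),(497,466))]:
  d=B(*q,70)-B(*p,70);print(n,np.degrees(np.arctan2(d[1],d[0])),np.linalg.norm(d))
for n,p,q,z in[('far outer',(17,50),(270,8),40),('far inner',(25,82),(278,38),40),('left outer',(55,300),(22,93),40),('left in',(88,296),(56,90),40),('ply front',(135,288),(317,258),12),('ply right',(317,258),(285,55),12)]:
  P=A(*p,z);Q=A(*q,z);d=Q-P;print(n,P,Q,np.degrees(np.arctan2(d[1],d[0])),np.linalg.norm(d))
E
```

```text
head [408.28874557 168.18623628  74.        ] bore [424.38905618 -53.19246474  70.        ]
stand -88.65065173184546 47.33681931929855
standb -0.2589916744122593 46.846134544681966
blk top -102.62491721591879 56.930626046615174
blk right -12.805310808577971 54.169135167059515
blk front -99.7305710458155 69.77656662867058
far outer [559.10243243 523.30682706  40.        ] [584.59846554 376.06956898  40.        ] -80.17591563861332 149.42843728814032
far inner [540.16613511 517.86803637  40.        ] [566.67776971 370.94838811  40.        ] -79.77106030862538 149.2924975146784
left outer [413.34638593 495.47743217  40.        ] [533.66861868 519.34299988  40.        ] 11.218842688430769 122.66623421035952
left in [415.62957557 476.65364271  40.        ] [535.48263386 499.66065761  40.        ] 10.866325038188 122.04129758562468
ply front [420.32947563 457.71703535  12.        ] [438.1346828 350.0642044  12.       ] -80.60860128603848 109.11533994842605
ply right [438.1346828 350.0642044  12.       ] [560.87901    371.92095608  12.        ] 10.096677707804082 124.67512764968785
```

```bash
python3 -m creep '[[[0.8,2.6,-0.2,0,0,-0.4],[2,6.5,-0.6,0,0,-1.2],[3.2,10,-1,0,0,-2],[4,13,-1.2,0,0,-2.6],[5,16,-1.5,0,0,-3.2],[6,19,-1.8,0,0,-3.8],[7,22,-2.1,0,0,-4.3],[7.8,24.5,-2.4,0,0,-4.5],[8.2,26.1,-2.6,0,0,-4.6],[8.2,26.1,-2.6,0,0,-4.6],[8.2,26.1,-2.6,0,0,-4.6],[8.2,26.1,-2.6,0,0,-4.6],[8.2,26.1,-2.6,0,0,-4.6],[8.2,26.1,-2.6,0,0,-4.6],[8.2,26.1,-2.6,0,0,-4.6],[8.2,26.1,-2.6,0,0,-4.6],[8.2,26.1,-2.6,0,0,-4.6],[8.2,26.1,-2.6,0,0,-4.6],[8.2,26.1,-2.6,0,0,-4.6],[8.2,26.1,-2.6,0,0,-4.6]]]' 60; python3 - <<'E'
from h import *
import pickle
c=cap('wrist','w1.png');pickle.dump(c,open('w1.pkl','wb'));print(proj(c,[408.3,168.2,74]))
b=cap('top');pickle.dump(b,open('t2.pkl','wb'))
print(-np.array(c['R']).T@np.array(c['t']))
# fixture fit
F=np.array([(75,75),(75,-75),(55,75),(55,-75),(-75,75),(49,75),(-75,55),(49,55),(-75,-75)],float)
W=np.array([(559.1,523.3),(584.6,376.1),(540.2,517.9),(566.7,370.9),(413.3,495.5),(533.7,519.3),(415.6,476.7),(535.5,499.7),(438.1,350.1)])
f,w=F-F.mean(0),W-W.mean(0);H=f.T@w;th=np.arctan2(H[0,1]-H[1,0],H[0,0]+H[1,1]);R=np.array([[np.cos(th),-np.sin(th)],[np.sin(th),np.cos(th)]])
t=W.mean(0)-R@F.mean(0);print('fix',np.degrees(th),t,'home',R@[27,27]+t,'res',(F@R.T+t-W).round(1))
E
```

```text
time_s: 1.77
eef_pos: [408.1, 168.0, 238.7]
ee_rot: [0.0, 1.0, -0.002, -0.0]
force: [-0.4, -0.6, -0.0]
grip_width: 0.703
grip_force: 0.0
(np.float64(278.7538096925747), np.float64(208.7530247470069))
[488.72738528 168.28021533 308.12629826]
fix 10.148674344261575 [498.71983313 435.99550402] home [520.53990529 467.33053954] res [[ 0.2 -0.3]
 [ 1.2 -0.7]
 [-0.6  1.6]
 [-0.6  1. ]
 [-1.6  1.1]
 [ 0.  -0.8]
 [-0.4  0.2]
 [ 1.8 -0.9]
 [ 0.  -1.1]]
```

View pics/w1.png

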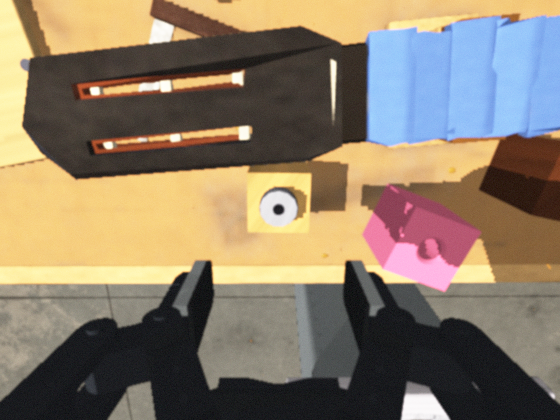

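The wrist view shows the bushing head at (278,208) in the pale stand, where it was predicted to be. The headstock lies behind it and the pink block is at (425,245). Descending to grasp.

```bash
python3 -m creep '[[[0,0,-1,0,0,0],[0,0,-2.2,0,0,0],[0,0,-3.2,0,0,0],[0,0,-3.9,0,0,0],[0,0,-4.2,0,0,0],[0,0,-4.2,0,0,0],[0,0,-4.2,0,0,0],[0,0,-4.2,0,0,0]]]'; python3 -m creep '[[[0,0,0,0,0,0],[0,0,0,0,0,0],[0,0,0,0,0,0],[0,0,0,0,0,0],[0,0,0,0,0,0],[0,0,0,0,0,0],[0,0,0,0,0,0],[0,0,0,0,0,0],[0,0,0,0,0,0],[0,0,0,0,0,0]]]' 0 40; python3 - <<'E'
from h import *
s=ctrl.sense();print(s['grip_width']*85.4)
E
```

```text
time_s: 2.53
eef_pos: [409.0, 168.3, 135.1]
ee_rot: [-0.0, 1.0, -0.002, 0.001]
force: [0.0, 0.3, 0.0]
grip_width: 0.707
grip_force: 0.0
time_s: 3.37
eef_pos: [408.6, 168.6, 134.7]
ee_rot: [-0.0, 1.0, -0.002, 0.001]
force: [-1.5, -0.5, 6.4]
grip_width: 0.304
grip_force: 38.9
25.94033478156742
```

```bash
python3 -m creep '[[[0,0,0.6,0,0,0],[0,0,1.4,0,0,0],[0,0,2.4,0,0,0],[0,0,3.4,0,0,0],[0,-0.4,4,0,0,0],[0.1,-1.4,4.2,0,0,0],[0.2,-2.8,4.2,0,0,0],[0.3,-4.2,4.2,0,0,0],[0.4,-5.6,4.2,0,0,0],[0.5,-7,4.2,0,0,0],[0.6,-8.2,4.2,0,0,0],[0.65,-8.8,4.2,0,0,0],[0.65,-8.86,4.2,0,0,0],[0.65,-8.86,4.2,0,0,0],[0.65,-8.86,4.2,0,0,0],[0.65,-8.86,4.2,0,0,0],[0.65,-8.86,4.2,0,0,0],[0.65,-8.86,4.2,0,0,0],[0.65,-8.86,4.2,0,0,0]]]'; python3 - <<'E'
from h import *
import pickle
c=cap('wrist','w2.png');pickle.dump(c,open('w2.pkl','wb'));print(proj(c,[424.4,-53.2,70]),ctrl.sense()['eef_pos'],ctrl.sense()['force'])
E
```

```text
time_s: 4.95
eef_pos: [424.6, -52.5, 238.9]
ee_rot: [-0.0, 1.0, -0.001, 0.0]
force: [0.1, 0.3, -1.3]
grip_width: 0.305
grip_force: 39.6
(np.float64(280.03750527380237), np.float64(207.56833066371092)) [424.62755732 -52.66169963 238.92663201] [ 0.01251698 -0.03900255 -1.44374436]
```

View pics/w2.png

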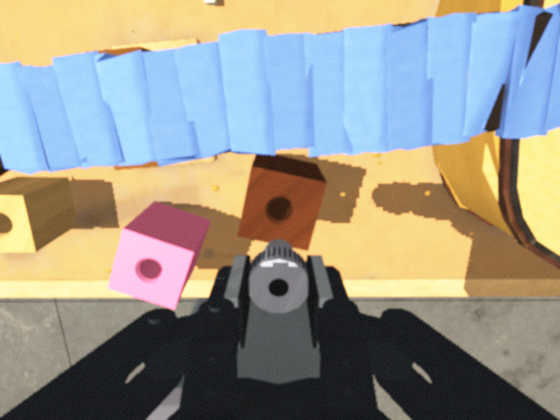

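```bash
python3 - <<'E'
from h import *
import pickle
c=pickle.load(open('w2.pkl','rb'))
for z in(178.2,164.2,140.2):print(z,proj(c,[424.6,-52.6,z]),proj(c,[424.6+14,-52.6,z]),proj(c,[424.6+8,-52.6,z]))
i=c['image'][:,:,::-1]
H=i[225:325,225:330];B=i[180:240,235:330]
print('t')
o=np.zeros((500,800,3),np.uint8);o[:400,:420]=cv2.resize(H,None,fx=4,fy=4,interpolation=2);o[:240,420:800]=cv2.resize(B,None,fx=4,fy=4,interpolation=2)
cv2.imwrite('pics/w2c.png',o)
E
```

```text
178.2 (np.float64(279.83672124828786), np.float64(286.2435872577746)) (np.float64(279.79957010561264), np.float64(257.5132316708421)) (np.float64(279.81576482063514), np.float64(270.0372050326531))
164.2 (np.float64(279.71464681807305), np.float64(270.3969275802065)) (np.float64(279.6772310581982), np.float64(243.64695682906716)) (np.float64(279.69351824369033), np.float64(255.2912943218914))
140.2 (np.float64(279.5462094647067), np.float64(248.53182928656935)) (np.float64(279.50942311292414), np.float64(224.62710062632297)) (np.float64(279.5254053801996), np.float64(235.01279380007986))
t
```

View pics/w2c.png

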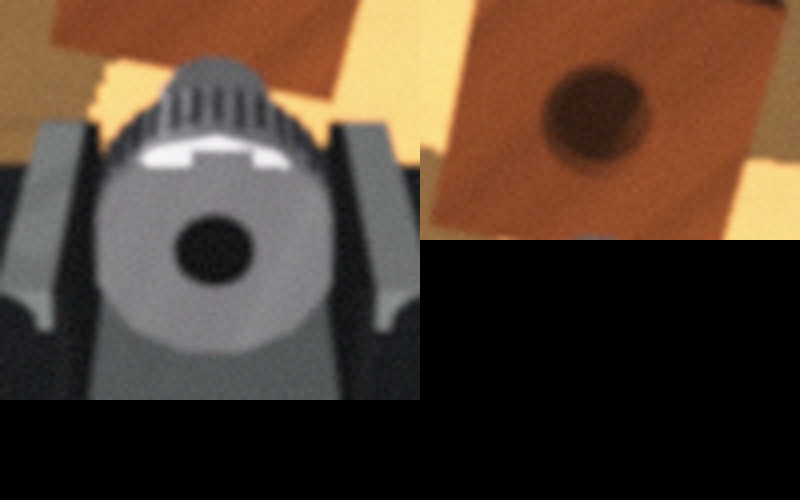

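Bushing is upright in the grip with its head at (278,287). Bore mouth is at (279,209.6).

```bash
python3 - <<'E'
from h import *
import pickle
c=pickle.load(open('w2.pkl','rb'))
h=ray(c,278.1,287.1,178.2);b=ray(c,278.85,209.6,70);f=ray(c,278.1,239.3,141.5);print(h,b,f,b-h,(b-h)/25)
E
```

```text
[424.17136692 -51.83636114 178.2       ] [422.80684274 -52.31531806  70.        ] [430.66898376 -51.82866396 141.5       ] [  -1.36452418   -0.47895692 -108.2       ] [-0.05458097 -0.01915828 -4.328     ]
```

```bash
python3 -m creep '[[[-0.02,-0.04,-0.6,0,0,0],[-0.02,-0.04,-1.4,0,0,0],[-0.02,-0.04,-2.1,0,0,0],[-0.02,-0.04,-2.6,0,0,0],[-0.02,-0.04,-2.75,0,0,0],[-0.02,-0.04,-2.85,0,0,0],[-0.02,-0.04,-2.95,0,0,0],[-0.02,-0.04,-3.05,0,0,0],[-0.02,-0.04,-3.1,0,0,0],[-0.02,-0.04,-3.1,0,0,0]]]';python3 -m creep '[[[0,0,-0.1,0,0,0],[0,0,-0.2,0,0,0],[0,0,-0.3,0,0,0],[0,0,-0.4,0,0,0],[0,0,-0.45,0,0,0],[0,0,-0.5,0,0,0],[0,0,-0.5,0,0,0],[0,0,-0.5,0,0,0]]]'
```

```text
time_s: 5.83
eef_pos: [424.2, -54.0, 161.5]
ee_rot: [0.0, 1.0, -0.002, 0.0]
force: [1.2, -0.2, -0.8]
grip_width: 0.306
grip_force: 39.6
time_s: 6.5
eef_pos: [424.1, -54.0, 148.9]
ee_rot: [-0.0, 1.0, -0.002, -0.0]
force: [-0.7, 0.1, -0.1]
grip_width: 0.302
grip_force: 39.6
```

```bash
python3 -m creep '[[[0,0,-0.05,0,0,0],[0,0,-0.1,0,0,0],[0,0,-0.15,0,0,0],[0,0,-0.17,0,0,0],[0,0,-0.17,0,0,0],[0,0,-0.17,0,0,0]]]'; python3 -m creep '[[[0,0,0,0,0,0],[0,0,0,0,0,0],[0,0,0,0,0,0],[0,0,0,0,0,0],[0,0,0,0,0,0],[0,0,0,0,0,0],[0,0,0.8,0,0,0],[0,0,1.8,0,0,-0.5],[0,0,2.8,0,0,-1.2],[0,0,3.5,0,0,-2],[0,0,3.6,0,0,-2.5],[0,0,3.6,0,0,-2.5],[0,0,3.6,0,0,-2.5]]]' 84; python3 - <<'E'
from h import *
import pickle
c=cap('wrist','w3.png');pickle.dump(c,open('w3.pkl','wb'));print(proj(c,[423.8,-53.2,84]),ctrl.sense()['eef_pos'],ctrl.sense()['ee_rot'])
E
```

```text
time_s: 7.0
eef_pos: [424.1, -54.0, 144.8]
ee_rot: [0.0, 1.0, -0.002, 0.0]
force: [-1.2, 0.1, 3.2]
grip_width: 0.304
grip_force: 40.1
time_s: 8.08
eef_pos: [424.0, -54.0, 234.4]
ee_rot: [-0.0, 0.994, -0.11, -0.0]
force: [-0.6, -0.8, -0.7]
grip_width: 0.983
grip_force: 0.0
(np.float64(278.1907142964041), np.float64(216.04594022379672)) [423.86539138 -53.92453209 234.08722977] [-1.82754196e-04  9.93935482e-01 -1.09963468e-01 -5.09137134e-04]
```

View pics/w3.png

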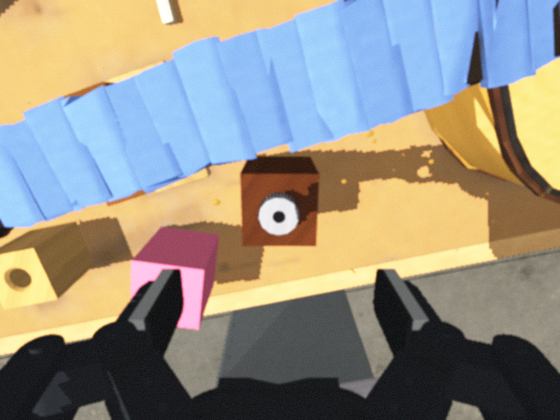

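Bushing seated at (278,216), and the gripper is already square to the block. Next: grasp the block.

```bash
python3 -m creep '[[[0.05,0.02,-0.8,0,0,0],[0.1,0.02,-1.9,0,0,0],[0.1,0.02,-3,0,0,0],[0.1,0.02,-3.8,0,0,0],[0.1,0.02,-4.3,0,0,0],[0.1,0.02,-4.7,0,0,0],[0.1,0.02,-4.95,0,0,0],[0.1,0.02,-4.95,0,0,0],[0.1,0.02,-4.95,0,0,0]]]' 72; python3 -m creep '[[[0,0,0,0,0,0],[0,0,0,0,0,0],[0,0,0,0,0,0],[0,0,0,0,0,0],[0,0,0,0,0,0],[0,0,0,0,0,0],[0,0,0,0,0,0],[0,0,0,0,0,0]]]' 0 60
```

```text
time_s: 8.88
eef_pos: [426.5, -53.5, 110.8]
ee_rot: [-0.0, 0.994, -0.11, -0.0]
force: [0.8, -0.2, 0.3]
grip_width: 0.845
grip_force: 0.0
time_s: 9.55
eef_pos: [427.1, -53.7, 111.8]
ee_rot: [0.0, 0.994, -0.111, 0.001]
force: [0.0, 0.8, 7.0]
grip_width: 0.645
grip_force: 64.7
```

```bash
python3 -m creep '[[[0,0,0.3,0,0,0],[0,0,1,0,0,0],[0,0,2,0,0,0],[0,0,3,0,0,0],[0,0,4,0,0,0],[0,0.3,4.7,0,0,0],[0,1.1,5,0,0,0.2],[0,2.3,5,0,0,0.5],[0,3.6,5,0,0,0.8],[0,4.9,5,0,0,1.1],[0,6.2,5,0,0,1.4],[0,7.5,5,0,0,1.7],[0.2,8.8,5,0,0,2],[0.5,10.1,5,0,0,2.3],[0.8,11.4,5,0,0,2.6],[1.1,12.7,5,0,0,2.9],[1.4,14,5,0,0,3.2],[1.7,15,5,0,0,3.5],[1.9,15.6,5,0,0,3.7],[2,15.8,5,0,0,3.8]]]'; python3 -m creep '[[[0.3,0.8,0,0,0,0.1],[0.6,1.8,0,0,0,0.3],[0.9,2.9,0,0,0,0.5],[1.2,3.8,0,0,0,0.7],[1.38,4.3,0,0,0,0.77],[1.38,4.4,0,0,0,0.77],[1.38,4.4,0,0,0,0.77],[1.38,4.4,0,0,0,0.77]]]'; python3 - <<'E'
from h import *
import pickle
c=cap('wrist','w4.png');d=cap('scene');t=cap('top');pickle.dump((c,d,t),open('w4.pkl','wb'))
i=d['image'][:,:,::-1][180:340,80:290];j=t['image'][:,:,::-1][170:280,110:240]
o=np.zeros((420,800,3),np.uint8);o[:,:560]=c['image'][:,:,::-1];o[:183,560:]=cv2.resize(i,(240,183));o[190:393,560:]=cv2.resize(j,(240,203));cv2.imwrite('pics/w4c.png',o)
ex=np.array([.984,.176]);ey=np.array([-.176,.984]);F=np.array([498.72,436.0])
for p in[(55,75),(55,-75),(-75,55),(49,55)]:print(p,proj(c,[*(F+p[0]*ex+p[1]*ey),40]))
E
```

```text
time_s: 11.22
eef_pos: [476.3, 343.4, 235.6]
ee_rot: [-0.0, 0.998, 0.056, -0.0]
force: [0.4, -0.1, -2.9]
grip_width: 0.643
grip_force: 64.7
time_s: 11.88
eef_pos: [511.0, 450.4, 235.8]
ee_rot: [0.0, 0.996, 0.088, -0.0]
force: [-0.3, -0.3, -3.5]
grip_width: 0.644
grip_force: 65.0
(55, 75) (np.float64(198.2083521063664), np.float64(147.23320066221748))
(55, -75) (np.float64(390.4776153229905), np.float64(147.08754004337374))
(-75, 55) (np.float64(231.20789507259835), np.float64(291.94706809975924))
(49, 55) (np.float64(224.23072038146702), np.float64(154.87086159573175))
```

View pics/w4c.png

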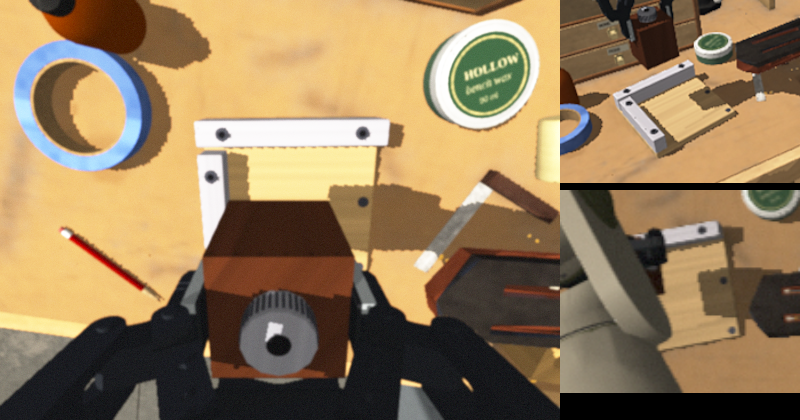

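```bash
python3 -m creep '[[[0,0,-0.7,0,0,0],[0,0,-1.7,0,0,0],[0,0,-2.7,0,0,0],[0,0,-3.5,0,0,0],[0,0,-4,0,0,0],[0,0,-4.2,0,0,0],[0,0,-4.3,0,0,0],[0,0,-4.3,0,0,0],[0,0,-4.3,0,0,0],[0,0,-4.3,0,0,0]]]';python3 -m creep '[[[0,0,-0.03,0,0,0],[0,0,-0.06,0,0,0],[0,0,-0.09,0,0,0],[0,0,-0.12,0,0,0],[0,0,-0.12,0,0,0],[0,0,-0.12,0,0,0]]]'
```

```text
time_s: 12.87
eef_pos: [511.5, 451.7, 129.8]
ee_rot: [-0.0, 0.996, 0.088, 0.001]
force: [0.1, -0.2, -3.6]
grip_width: 0.646
grip_force: 65.0
time_s: 13.37
eef_pos: [511.1, 451.5, 125.3]
ee_rot: [0.0, 0.996, 0.088, -0.0]
force: [-0.4, 0.8, -3.7]
grip_width: 0.645
grip_force: 65.0
```

Free-hang force is about −3.6 N, so there's no contact yet. Easing down.

```bash
python3 -m creep '[[[0,0,-0.02,0,0,0],[0,0,-0.04,0,0,0],[0,0,-0.06,0,0,0],[0,0,-0.06,0,0,0],[0,0,-0.06,0,0,0]]]';python3 -m creep '[[[0,0,-0.02,0,0,0],[0,0,-0.04,0,0,0],[0,0,-0.04,0,0,0],[0,0,-0.04,0,0,0]]]'
```

```text
time_s: 13.78
eef_pos: [511.1, 451.5, 123.9]
ee_rot: [0.0, 0.996, 0.088, 0.0]
force: [0.4, -0.1, -3.4]
grip_width: 0.644
grip_force: 65.1
time_s: 14.12
eef_pos: [511.1, 451.5, 123.8]
ee_rot: [-0.0, 0.996, 0.088, 0.0]
force: [-2.9, -2.8, 5.2]
grip_width: 0.643
grip_force: 66.0
```

```bash
python3 -m creep '[[[0,0,0.02,0,0,0],[0.06,0.07,0.02,0,0,0],[0.13,0.15,0.02,0,0,0],[0.2,0.23,0.02,0,0,0],[0.26,0.3,0.02,0,0,0],[0.32,0.37,0.02,0,0,0],[0.35,0.41,0.02,0,0,0],[0.37,0.43,0.02,0,0,0],[0.37,0.43,0.02,0,0,0],[0.37,0.43,0.02,0,0,0]]]'; python3 -m creep '[[[0.02,0,0,0,0,0],[0.04,0.01,0,0,0,0],[0.06,0.01,0,0,0,0],[0.08,0.01,0,0,0,0],[0.08,0.01,0,0,0,0],[0.08,0.01,0,0,0,0]]]'
```

```text
time_s: 14.95
eef_pos: [520.7, 462.3, 123.8]
ee_rot: [-0.0, 0.996, 0.088, 0.0]
force: [-2.7, -3.1, 5.7]
grip_width: 0.643
grip_force: 66.1
time_s: 15.45
eef_pos: [522.4, 463.0, 123.8]
ee_rot: [-0.0, 0.996, 0.088, 0.0]
force: [-2.9, -1.6, 5.1]
grip_width: 0.646
grip_force: 66.1
```

```bash
cat > f.py <<'E'
from h import *
s=ctrl.sense();ex=np.array([.984,.176]);ey=np.array([-.176,.984]);f=s['force'][:2];p=s['eef_pos'][:2]-[498.72,436.0]
print('Fx',f@ex,'Fy',f@ey,'Fz',s['force'][2],'p',p@ex,p@ey,s['eef_pos'][2])
E
python3 -m creep '[[[0,0,0.02,0,0,0],[0.02,0,0.02,0,0,0],[0.04,0.01,0.02,0,0,0],[0.06,0.01,0.02,0,0,0],[0.06,0.01,0.02,0,0,0],[0.06,0.01,0.02,0,0,0]]]'>/dev/null;python3 f.py; python3 -m creep '[[[0.02,0,0,0,0,0],[0.04,0.01,0,0,0,0],[0.06,0.01,0,0,0,0],[0.06,0.01,0,0,0,0],[0.06,0.01,0,0,0,0]]]'>/dev/null;python3 f.py
```

```text
Fx -1.708668314300282 Fy 2.7774397007506333 Fz 0.9526721789395376 p 29.60497815505757 22.05431321446657 123.82687703657437
Fx -1.7724166771929661 Fy 0.6230630800322448 Fz 1.0676000290099796 p 31.082271292877014 21.758819873181558 123.83006987448847
```

```bash
for k in 1 2; do python3 -m creep '[[[0.02,0,0,0,0,0],[0.04,0.01,0,0,0,0],[0.04,0.01,0,0,0,0],[0.04,0.01,0,0,0,0]]]'>/dev/null;python3 f.py; done
```

```text
Fx -5.516062011177526 Fy -1.2697519866387263 Fz 3.234190344207224 p 31.65705199220259 21.771406329762197 123.88870016726597
Fx -10.517773406843094 Fy -2.7252613094248925 Fz 7.339715651762764 p 31.936305178102266 21.829982252152742 123.91133262905579
```

```bash
python3 -m creep '[[[-0.02,0,0.01,0,0,0],[-0.04,0.03,0.01,0,0,0],[-0.04,0.06,0.01,0,0,0],[-0.05,0.09,0.01,0,0,0],[-0.05,0.09,0.01,0,0,0],[-0.05,0.09,0.01,0,0,0]]]'>/dev/null;python3 f.py;  python3 -m creep '[[[0,0.03,0,0,0,0],[-0.01,0.06,0,0,0,0],[-0.01,0.06,0,0,0,0],[-0.01,0.06,0,0,0,0]]]'>/dev/null;python3 f.py
```

```text
Fx -6.652865729222025 Fy -6.789866330439522 Fz 4.807091178777017 p 31.772539921448303 23.075958721775443 123.92616769730607
Fx -7.874111261874999 Fy -7.883207954110184 Fz 5.068772656045882 p 31.79644306457641 24.516694564094912 123.94272127981712
```

```bash
for k in 1 2 3; do python3 -m creep '[[[0,0.02,0,0,0,0],[-0.01,0.04,0,0,0,0],[-0.01,0.04,0,0,0,0],[-0.01,0.04,0,0,0,0]]]'>/dev/null;python3 f.py; done; python3 - <<'E'
from h import *
d=cap('scene');w=cap('wrist')
o=np.zeros((420,800,3),np.uint8);o[:,:400]=w['image'][:,80:480,::-1];o[:400,400:]=cv2.resize(d['image'][200:330,100:230,::-1],(400,400),interpolation=2);cv2.imwrite('pics/w5.png',o)
E
```

```text
Fx -7.23234782654694 Fy -7.68006570823891 Fz 5.959115679352591 p 31.748818035601442 25.55464035025655 123.92321488987982
Fx -7.331200820527882 Fy -7.721225210682086 Fz 4.358484629889166 p 31.744229730188124 26.614962652180882 123.94176792886432
Fx -6.0173557326670535 Fy -5.568956615198149 Fz 5.1346874212505424 p 31.70505802321446 27.68602194876138 123.94819593241917
```

View pics/w5.png

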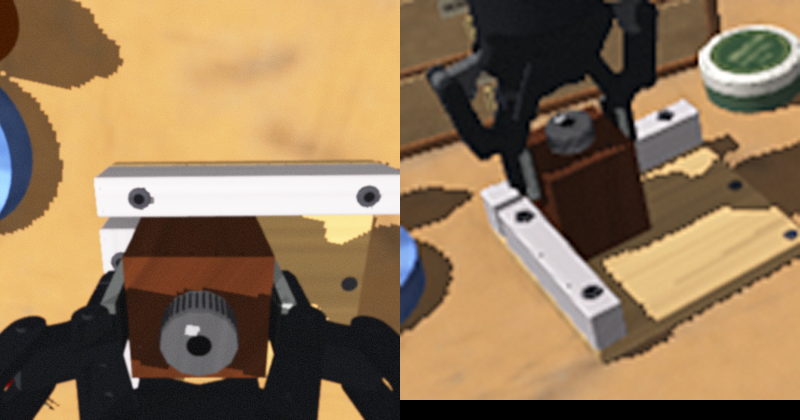

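The block is against the far fence at about (185,215). Its left side is close to the left fence, though not yet pressed. Continuing along y.

```bash
for k in 1 2; do python3 -m creep '[[[0,0.02,0,0,0,0],[-0.01,0.04,0,0,0,0],[-0.01,0.04,0,0,0,0],[-0.01,0.04,0,0,0,0]]]'>/dev/null;python3 f.py; done
```

```text
Fx -6.990949031191317 Fy -8.953667483762539 Fz 5.558705752680739 p 31.722018758371863 28.368740610735713 123.92507843743861
Fx -6.746051196728171 Fy -13.00067619317239 Fz 6.653276026285831 p 31.775283937598086 28.60534401206146 123.98505639312768
```

```bash
python3 -m creep '[[[0.01,0,0.01,0,0,0],[0.02,0.01,0.02,0,0,0],[0.03,0.02,0.02,0,0,0],[0.04,0.02,0.02,0,0,0],[0.04,0.02,0.02,0,0,0],[0.04,0.02,0.02,0,0,0],[0.04,0.02,0.02,0,0,0],[0.04,0.02,0.02,0,0,0]]]';python3 f.py; python3 -m creep '[[[0,0,0,0,0,0],[0,0,0,0,0,0],[0,0,0,0,0,0],[0,0,0,0,0,0],[0,0,0,0,0,0],[0,0,0,0,0,0]]]';python3 f.py; python3 - <<'E'
from h import *
d=cap('scene');w=cap('wrist')
o=np.zeros((420,800,3),np.uint8);o[:,:400]=w['image'][:,80:480,::-1];o[:400,400:]=cv2.resize(d['image'][200:330,100:230,::-1],(400,400),interpolation=2);cv2.imwrite('pics/w6.png',o)
E
```

```text
time_s: 20.3
eef_pos: [525.2, 470.0, 124.0]
ee_rot: [0.004, 0.996, 0.089, -0.003]
force: [-8.9, -17.0, 8.0]
grip_width: 0.644
grip_force: 66.4
Fx -11.767822405728252 Fy -15.116295782907988 Fz 8.03746049966868 p 32.030647990583105 28.7632569873701 124.04527917799199
time_s: 20.8
eef_pos: [525.2, 469.9, 124.1]
ee_rot: [0.004, 0.996, 0.088, -0.003]
force: [-10.0, -16.5, 7.3]
grip_width: 0.647
grip_force: 66.4
Fx -12.791571040789549 Fy -14.478125089016258 Fz 7.320975267135457 p 32.04226294012873 28.733729078854925 124.06569957019146
```

View pics/w6.png

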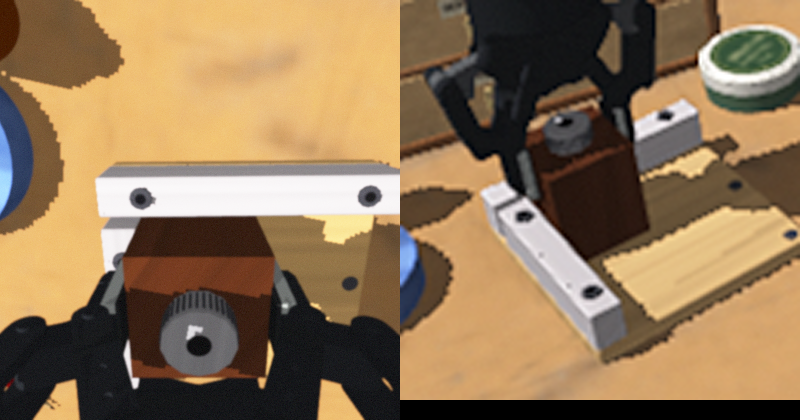

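```bash
python3 -c "
from rig import ctrl
print(ctrl.finish_job())"
```

```text
the job is handed in; nothing more can be done
None
```

I put the bushing fully down in the block's bore and let it go, set the block in the fixture corner, and handed the job in at about 21 s with the gripper still pressing it against both fences. The wrist reads about 13 N toward the far fence and 14 N toward the left one, including friction. No verdict came back, so the result is not confirmed.

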